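Clamp the salami in the judging holder

TASK

Slide the salami gently along the rails of the holder until its plain end is fully home against the end stop. Then turn the knurled thumbscrew clockwise until its rubber foot has seated on the salami: stop as soon as you feel the resistance rise, so that the salami is held firmly but not squashed, and let go. Leave everything else on the table where it is.

Things in the scene. Friction and masses are not known exactly. Their poses are not given: they have to be found in the camera images.
- holder: Salami holder fixed to the table: brown wooden board 130 x 330 mm (long side along its y), top 18 mm above the table, carrying two 12 mm steel rails along y (centres 15 mm either side of the middle line, 24 mm above the table) and, at y = +70 mm, an aluminium bridge 108 mm long in x, 24 mm wide in y, top 110 mm above the table. Origin: centre of its underside, on the table; z up.
- stop: Aluminium end stop fixed on the holder: an upright plate 70 mm wide, from 18 to 70 mm above the table. Origin: foot of the face that looks to the salami, at y = +120 mm in the holder's frame. A push of some 5 N is enough; more than 30 N on it dents the salami.
- salami: Firm, rigid dry salami, brown, 46 mm across, 200 mm long, about 0.35 kg, lying on the two rails under the bridge with its own y along the holder's y and its axis 49 mm above the table. It starts 35 to 70 mm short of the end stop, and slides along the rails. Can be gripped across its sides, behind the bridge. Origin: its middle. The end with the tie and wooden tag is -y.
- nose (a point): Centre of the salami's rounded plain end (+y), 100 mm from its middle: the end that belongs against the end stop.
- knob: Knurled brass thumbscrew knob above the bridge, on its middle (x = 0, y = +70 mm of the holder), 34 mm in diameter, 26 mm high, white mark on top. Origin: on its axis at half height, 139 mm above the table; own z up. It turns in place, without rising or sinking. Clockwise from above drives the rubber foot down, 3 mm per radian (steep thread); it does not run back when let go.
- thread (a point): Where the screw passes the bridge's top, on the knob's axis, 110 mm above the table. Turning freely takes about 0.15 N m; each newton of squeeze on the salami adds 0.003 N m. How far it is screwed in at the start is unknown: the foot meets the salami after about 1 to 3.4 rad, then the squeeze rises steeply, by roughly 10 N per 0.1 rad.
- foot: Foot of the screw, 22 mm in diameter, under the bridge, driven down onto the salami by the knob. Origin: on its axis, at its steel top. It ends in a black rubber tip whose length has been set by hand: its face lies 8 to 12 mm below the origin, nobody knows where exactly. A squeeze of about 25 N holds the salami well; under 10 N leaves it loose, over 45 N marks the casing, 60 N crushes it.
- plate_cut: White plate, 170 mm, with a cut salami; origin under its centre. Bystander.
- plate_pair: White plate, 170 mm, with two thin salamis; origin under its centre. Bystander.
- water_a: Clear water bottle with blue cap, 60 mm wide, 200 mm high; origin under its centre. Bystander.
- water_b: A second bottle like it. Bystander.
- tumbler: Glass tumbler, 68 mm wide, 90 mm high; origin under its centre. Bystander.
- mustard: Yellow mustard jar with steel cap, 60 mm wide, 80 mm high, just beyond the holder; origin under its centre. Bystander.
- clipboard: Judge's clipboard with paper and a black pen, 230 x 160 mm; origin under its centre. Bystander.
- spoon: Tasting spoon; origin under it. Bystander.
Not all that is in view belongs to the job. Several things have the shape of the salami; the one meant has the colours described above.

How it is judged:
On the way, in this order (a step that is already met when the one before it is completed fails the run):
1. the salami's plain end is home against the end stop (y of nose in the frame of holder above 0.1165 m), for 0.2 s.
2. the foot has seated on the salami, with the salami still home (y of nose in the frame of holder above 0.1165 m and contact force between foot and salami between 10 and 45 N), for 0.2 s.
At the end, for the whole second after the job is handed in: The salami's plain end is within 3.5 mm of the end stop, the thumbscrew's foot squeezes the salami with 10 to 45 N, and the salami is at rest (all of step 2 and linear speed of salami below 0.01 m/s); the robot touches nothing.
It fails at once if the salami is crushed: the foot presses it with more than 60 N (contact force between foot and salami above 60 N).
It fails at once if the salami is rammed against the end stop with more than 30 N (contact force between stop and salami above 30 N).
It fails at once if another thing on the table is moved by more than 20 mm (distance of any of plate_cut, plate_pair, water_a, water_b, tumbler, mustard, clipboard, spoon from where it was at the start of the episode above 0.02 m).
It also fails if it takes over 72 s, if anything falls off the work surface, if the arm or the gripper's body presses on something with over 40 N, if the wrist force passes 120 N, or if a joint passes its speed limit or range.

ROBOT

A 6-joint arm with a two-finger parallel gripper is mounted at the origin on the work surface. World frame = base frame: x ahead of the robot, y to its left, z up, the work surface at z = 0. Lengths are in m, angles in rad, forces in N, time in s.
With the tool pointing down it reaches from about 0.425 to 0.95 m from the base axis. Payload 3.5 kg.
Tool frame: the origin (TCP) lies midway between the tips of the shut fingers; the grasp point (between the pads) lies 19 mm behind it (bot.grip_point_offset is the z of the grasp point in the tool frame, in m); z points along the fingers, y is the direction in which the jaws open and shut (so a half turn about z gives the same grasp; the last joint's range is limited). The gripper opens to 85 mm and grips with 20 to 120 N. Pads are 22 mm wide; open, the fingers measure 114 mm over their backs; the gripper's body (76 mm by 85 mm) begins 54 mm behind the grasp point. The pads swing forward as they close: fully open they stand 13 mm farther back than shut.
Start: joints at [1.019, 0.286, 1.577, -0, 1.279, -0.15], TCP at [0.264, 0.621, 0.231] pointing down, gripper open.
Joint ranges: [-2.77, 2.77], [-0.9, 2.22], [0.21, 2.48], [-1.53, 4.67], [0.24, 2.81], [-2.84, 2.84]. Speed limits (rad/s): [2.79, 2.79, 3.14, 3.14, 3.14, 3.14].

INTERFACE

Orientations are given as a rotation vector (axis times angle).
In Python, from bench import telemetry, grab_frame, finish_job, bot gives the robot as it stands.
- The arm moves only by the shell command python3 -m pendant 'ROWS'. ROWS is JSON, a list of rows, each a list of 5 numbers: the gripper's target within -1 to 1 (fully open at 1, half-way at 0, shut at -1), then the shift along the tool's x, y, z as a fraction of full scale, then the turn about the tool's z as a fraction of full scale. A call has 1 to 20 rows; each row shifts and turns the pose as measured when the row begins, along the tool's axes as they then stand; what a row does not reach is not made up. Full scale, the value 1, is 40 mm for a shift and 6 degrees for a turn. A row lasts 1/12 s, in which the tool goes at most 41.7 mm and 7.16 degrees, less where a joint would pass 70% of its speed; a pose out of reach is approached as far as the arm can. A call with a number of a shift or a turn outside -1 to 1 is refused whole. A call with a gripper value outside its range is refused whole. The fingers move at their own pace and stop on an object; the grip force is fixed at half the most. Time passes only in rows, so rows that do not move let the fingers close. It gives the time, the measured TCP pose, the force and the opening at its end, in the units of the state.
- telemetry.read_state(): the state, without advancing time (a new reading comes with each control period).
- grab_frame(name): name is "scene" or "top" or "wrist"; returns a dict with "img" (420x560x3 uint8, red, green, blue), "fov_y" (degrees; the focal length in pixels is half the picture's height over the tangent of half this angle, whatever the lens; pixels are square), "cx", "cy" (the principal point, pixels), "cam_to_world" (4x4, takes a point from camera to world coordinates); the wrist camera has in their place "tool_from_camera" (4x4, takes a point from camera to tool coordinates, whose origin is the TCP and whose axes are the flange's). Camera axes: x right, y down, z forward; pixel columns grow to the right and rows downward; lengths in m; the calibration is good to about 2 mm. A picture is of the moment at which its call begins: read the wrist's pose just before it. There is no depth.
- finish_job(): hands the job in, once; it reports no verdict.
The state is a dict: "clock": time; "joint_pos": joint angles; "qd": joint speeds; "tau": joint torques, N m; "eef_pos": TCP position; "tool_rot": TCP orientation; "contact_force": force on the tool from outside, world axes, zero at the start; "moment": the same for the moment, N m; "gripper_width": finger opening in m.
Only numpy, scipy, OpenCV 4.12 (cv2) and the standard library are available. Lean on these libraries where they do the work, as an engineer would, in place of code of your own. Each camera call takes 0.05 s, during which the arm holds its last target.

## Working session

There is one attempt and no reset: what is moved stays moved. The work goes in short steps, Python scripts to look and compute and a shell command to move; the robot and the scene stay as the last step left them, time stands still between calls to the robot, and variables do not carry over. Pictures are saved under pics/ and viewed, and the job is handed in when it is done.

```bash
ls; mkdir -p pics; python3 - <<'E'
from bench import telemetry, grab_frame, bot
import cv2
s=telemetry.read_state(); print(s)
print(bot.grip_point_offset)
for n in ["scene","top","wrist"]:
    f=grab_frame(n); cv2.imwrite(f"pics/{n}0.png",f["img"][:,:,::-1])
    print(n,f["fov_y"],f["cx"],f["cy"],f.get("cam_to_world",f.get("tool_from_camera")))
E
```

```text
pics
{'clock': 0.0, 'joint_pos': array([ 1.01900909e+00,  2.87165999e-01,  1.57818116e+00,  6.33530180e-06,
        1.27859087e+00, -1.49979070e-01]), 'qd': array([-0.00075444, -0.00270501, -0.00055227, -0.00023892, -0.00079312,
       -0.00252962]), 'tau': array([-1.43888552e-03, -4.05975473e+01, -2.92627877e+01, -1.83767484e-04,
        5.76975028e-03,  5.02339034e-06]), 'eef_pos': array([0.26359156, 0.62069237, 0.2299447 ]), 'tool_rot': array([-0.62676193, -3.07760646,  0.00345547]), 'contact_force': array([-0.34903563,  0.47028151,  0.87472219]), 'moment': array([-0.04814781,  0.02780792,  0.01313645]), 'gripper_width': 0.08517490733496927}
-0.0187
scene 46.88191940887039 282.1758332559747 217.61974075912343 [[-0.61705223  0.56638781 -0.54630705  1.20634845]
 [ 0.78691659  0.44149787 -0.43109386  0.52483581]
 [-0.00297291 -0.69590551 -0.71812721  1.02103083]
 [ 0.          0.          0.          1.        ]]
top 47.164463645892155 275.181782529085 206.57240753493812 [[-0.01347848 -0.99754741  0.06868402  0.43469129]
 [-0.99987894  0.01291215 -0.00868276 -0.01555285]
 [ 0.00777461 -0.06879273 -0.99760068  1.32499759]
 [ 0.          0.          0.          1.        ]]
wrist 63.72526207070141 280.60515936866227 208.95531354583252 [[ 9.99814677e-05 -9.49870958e-01 -3.12642213e-01  8.02597028e-02]
 [ 9.99999860e-01  2.57688431e-04 -4.63115016e-04  3.34628228e-04]
 [ 5.20463785e-04 -3.12642123e-01  9.49870850e-01 -1.43465217e-01]
 [ 0.00000000e+00  0.00000000e+00  0.00000000e+00  1.00000000e+00]]
```

View pics/scene0.png

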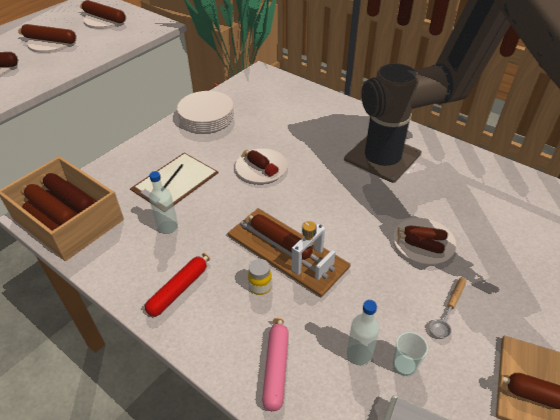

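View pics/top0.png

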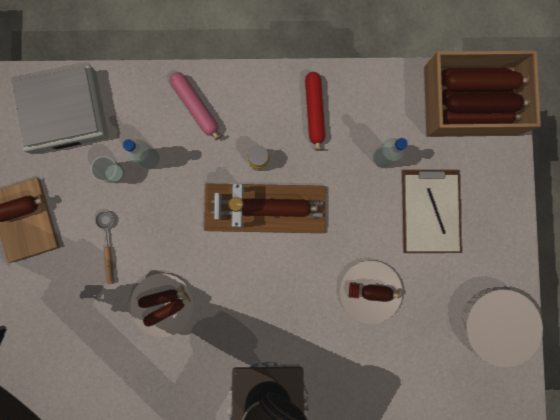

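View pics/wrist0.png

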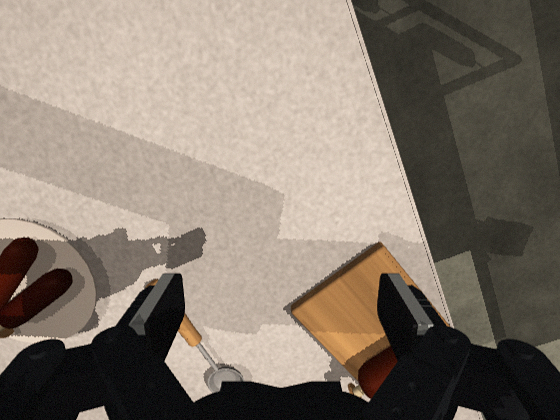

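The scene and top views show the brown holder around top-view pixel (265,208). Its bridge and knob are near (237,205), the stop near (217,207), and the salami spans about columns 245–320 with its tie end to the right. Next I'll measure.

```bash
cat > h.py <<'E'
import numpy as np, cv2
def ray(f,u,v):
    fl=f["img"].shape[0]/2/np.tan(np.radians(f["fov_y"]/2)); T=np.array(f["cam_to_world"])
    d=T[:3,:3]@np.array([(u-f["cx"])/fl,(v-f["cy"])/fl,1]); return T[:3,3],d
def onz(f,u,v,z):
    o,d=ray(f,u,v); return o+d*(z-o[2])/d[2]
def proj(f,p):
    fl=f["img"].shape[0]/2/np.tan(np.radians(f["fov_y"]/2)); T=np.array(f["cam_to_world"])
    q=T[:3,:3].T@(np.array(p)-T[:3,3]); return f["cx"]+fl*q[0]/q[2], f["cy"]+fl*q[1]/q[2]
E
python3 - <<'E'
from bench import grab_frame
from h import *
f=grab_frame("top"); im=f["img"]
c=im[170:250,190:345][:,:,::-1]; cv2.imwrite("pics/topcrop.png",cv2.resize(c,None,fx=5,fy=5,interpolation=cv2.INTER_CUBIC))
g=grab_frame("scene"); c=g["img"][200:300,215:360][:,:,::-1]; cv2.imwrite("pics/scenecrop.png",cv2.resize(c,None,fx=5,fy=5,interpolation=cv2.INTER_CUBIC))
hsv=cv2.cvtColor(im,cv2.COLOR_RGB2HSV)
for p in [(190,265),(225,300),(205,236),(160,265),(228,215)]: print(p,im[p],hsv[p])
E
```

```text
(190, 265) [77 54 32] [ 15 149  77]
(225, 300) [101  70  43] [ 14 146 101]
(205, 236) [133 101  54] [ 18 151 133]
(160, 265) [114 109 106] [ 11  18 114]
(228, 215) [92 63 39] [ 14 147  92]
```

View pics/topcrop.png

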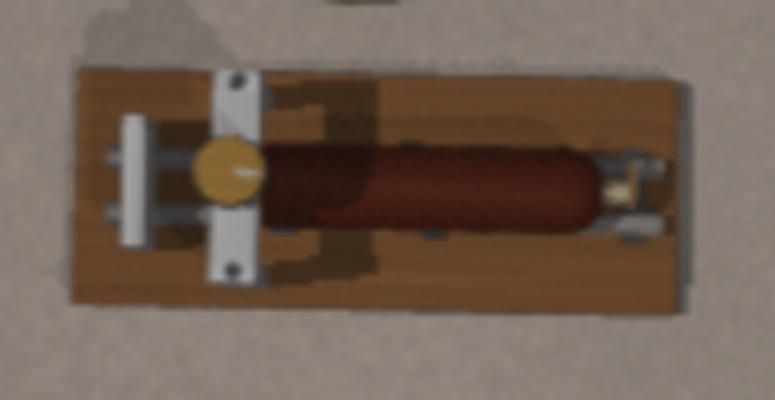

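View pics/scenecrop.png

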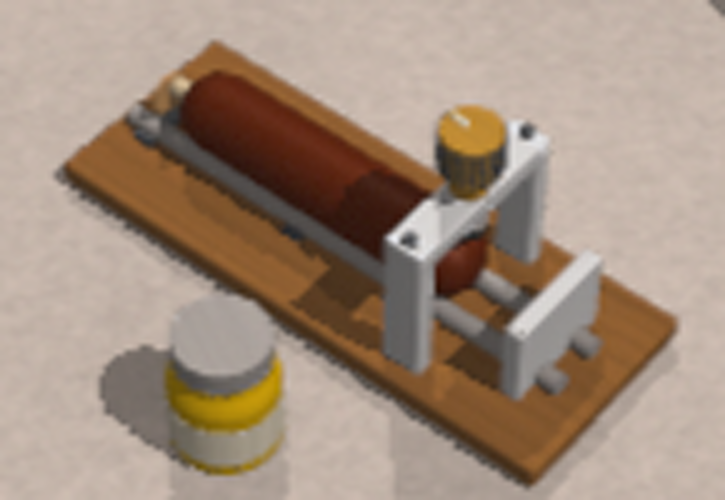

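The crops show the board's corners at about (206,184), (327,186), (326,232) and (204,230) in the top view. The mustard jar sits on the +x side beside the bridge, and the brass knob is at (236,204).

```bash
python3 - <<'E'
from bench import grab_frame
from h import *
f=grab_frame("top"); im=f["img"]
hsv=cv2.cvtColor(im,cv2.COLOR_RGB2HSV)
m=((hsv[:,:,1]>110)&(hsv[:,:,2]>20)).astype(np.uint8); k=np.zeros_like(m);k[172:248,192:340]=1;m*=k
m=cv2.morphologyEx(m,cv2.MORPH_CLOSE,np.ones((15,15)))*k
cs,_=cv2.findContours(m,0,2); c=max(cs,key=cv2.contourArea)
r=cv2.minAreaRect(c); print(r)
B=np.array([onz(f,*p,0.018) for p in cv2.boxPoints(r)]); print(B.round(4))
print("edges",[np.linalg.norm(B[i]-B[i-1]).round(4) for i in range(4)])
ctr=B.mean(0); e=max([B[i]-B[i-1] for i in range(4)],key=np.linalg.norm); e=e*np.sign(e[1]); print("ctr",ctr,"yaw of y axis off world y (deg)",np.degrees(np.arctan2(-e[0],e[1])))
# knob
m=((hsv[:,:,0]>14)&(hsv[:,:,0]<24)&(hsv[:,:,1]>110)&(hsv[:,:,2]>112)).astype(np.uint8);kk=np.zeros_like(m);kk[190:220,222:252]=1;m*=kk
m=cv2.morphologyEx(m,cv2.MORPH_CLOSE,np.ones((5,5)))
cs,_=cv2.findContours(m,0,2); c=max(cs,key=cv2.contourArea); (u,v),R=cv2.minEnclosingCircle(c)
print("knob px",u,v,R,onz(f,u,v,0.152), onz(f,u+R,v,.152)-onz(f,u-R,v,.152))
u_=e/np.linalg.norm(e); kn=ctr+0.07*u_; print("knob from board",kn)
# salami
m=((hsv[:,:,0]<9)|(hsv[:,:,0]>172))&(hsv[:,:,1]>120);m=(m*kk*0+m*k).astype(np.uint8)
cs,_=cv2.findContours(m,0,2); c=max(cs,key=cv2.contourArea); x,y,w,h=cv2.boundingRect(c); print("salami bbox",x,y,w,h)
print("tail end", onz(f,x+w-.5,y+h/2,0.049), "upper/lower",onz(f,x+w/2,y,0.049),onz(f,x+w/2,y+h,0.049))
E
```

```text
((264.6799621582031, 208.00360107421875), (119.8160400390625, 46.45071029663086), 1.1457629203796387)
[[ 0.4634  0.166   0.018 ]
 [ 0.59    0.1631  0.018 ]
 [ 0.5793 -0.164   0.018 ]
 [ 0.4526 -0.1588  0.018 ]]
edges [np.float64(0.3251), np.float64(0.1266), np.float64(0.3272), np.float64(0.1268)]
ctr [0.52134889 0.00157519 0.018     ] yaw of y axis off world y (deg) -1.8734750015379023
knob px 235.32568359375 203.52752685546875 6.507613658905029 [0.52416936 0.07152539 0.152     ] [-0.00040981 -0.03178212  0.        ]
knob from board [0.52363736 0.07153777 0.018     ]
salami bbox 243 199 67 17
tail end [ 0.51888831 -0.11790274  0.049     ] upper/lower [ 0.54269879 -0.03043951  0.049     ] [ 0.49740789 -0.02982044  0.049     ]
```

Holder: centre (0.521, 0.002), its y axis 1.9° off world y. The board edges come out at 326 × 127 mm against a true 330 × 130. The knob's circle and the board estimate agree within 1 mm, at (0.524, 0.0715). The salami's tail is about 119 mm behind centre, so its nose is about 40 mm short of the stop, which fits the given range. I'll rotate the tool first, then move.

```bash
cat >> h.py <<'E'
from scipy.spatial.transform import Rotation as Ro
C=np.array([0.5215,0.0016]); EY=np.array([0.0327,0.9995]); EX=np.array([0.9995,-0.0327])
def st(target=None,hy=None,z=None,az=None):
    from bench import telemetry
    s=telemetry.read_state(); R=Ro.from_rotvec(s["tool_rot"]).as_matrix(); p=s["eef_pos"]
    a=np.degrees(np.arctan2(R[1,1],R[0,1])); d=p[:2]-C
    print("t",round(s["clock"],2),"p",p.round(4),"holder xy",(d@EX).round(4),(d@EY).round(4),"az y",a.round(2),"tilt",R[:2,2].round(4),"F",s["contact_force"].round(2),"M",s["moment"].round(3),"w",round(s["gripper_width"],4),"j6",s["joint_pos"][5].round(3),"tau6",s["tau"][5].round(3))
    if hy is not None:
        t=np.append(C+hy*EY,z); print("units xyz",(R.T@(t-p)/0.04).round(3))
    if az is not None: print("turn units",(((a-az+180)%360-180)/6).round(2))
E
python3 -m pendant '[[1,0,0,0,1],[1,0,0,0,1],[1,0,0,0,1],[1,0,0,0,1],[1,0,0,0,1],[1,0,0,0,1],[1,0,0,0,1],[1,0,0,0,1],[1,0,0,0,1],[1,0,0,0,1],[1,0,0,0,1],[1,0,0,0,0.5]]'
python3 -c "
from h import *
st(hy=-0.09,z=0.18,az=-1.87)"
```

```text
clock: 1.3
eef_pos: [0.2634, 0.6203, 0.229]
tool_rot: [2.324, 2.112, -0.006]
contact_force: [-0.0, 0.1, -0.2]
gripper_width: 0.0853
t 1.3 p [0.2634 0.6203 0.229 ] holder xy -0.2782 0.61 az y -5.47 tilt [-0.0021 -0.0033] F [-0.    0.1  -0.18] M [ 0.008 -0.006 -0.003] w 0.0853 j6 1.114 tau6 -0.151
units xyz [-17.024   8.041   1.271]
turn units -0.6
```

```bash
python3 -m pendant '[[1,-0.85,0.4,0,0],[1,-0.85,0.4,0,0],[1,-0.85,0.4,0,0],[1,-0.85,0.4,0,0],[1,-0.85,0.4,0,0],[1,-0.85,0.4,0,0],[1,-0.85,0.4,0,0],[1,-0.85,0.4,0,0],[1,-0.85,0.4,0,0],[1,-0.85,0.4,0,0],[1,-0.85,0.4,0,0],[1,-0.85,0.4,0,0],[1,-0.85,0.4,0,0],[1,-0.85,0.4,0,0],[1,-0.85,0.4,0,0],[1,-0.85,0.4,0,0],[1,0,0,0,0],[1,0,0,0,0]]'
python3 -c "
from h import *
st(hy=-0.09,z=0.18,az=-1.87)"
```

```text
clock: 2.8
eef_pos: [0.4731, 0.0292, 0.2306]
tool_rot: [2.318, 2.11, 0.006]
contact_force: [0.1, -1.1, 0.2]
gripper_width: 0.0851
t 2.8 p [0.4731 0.0292 0.2306] holder xy -0.0493 0.026 az y -5.36 tilt [ 0.0076 -0.0027] F [ 0.1  -1.09  0.19] M [0.06  0.027 0.011] w 0.0851 j6 -0.058 tau6 -0.032
units xyz [-2.818  1.396  1.28 ]
turn units -0.58
```

```bash
python3 -m pendant '[[1,-0.7,0.35,0,-0.2],[1,-0.7,0.35,0,-0.2],[1,-0.7,0.35,0.3,-0.2],[1,-0.6,0.3,0.5,0],[1,0,0,0.5,0],[1,0,0,0,0],[1,0,0,0,0]]'
python3 -c "
from h import *
st(hy=-0.09,z=0.13,az=-1.87)
from bench import grab_frame
f=grab_frame('wrist'); cv2.imwrite('pics/w1.png',f['img'][:,:,::-1])
"
```

```text
clock: 3.38
eef_pos: [0.5236, -0.0798, 0.1799]
tool_rot: [2.235, 2.193, 0.013]
contact_force: [0.8, 0.4, -0.1]
gripper_width: 0.0854
t 3.38 p [ 0.5236 -0.0798  0.1799] holder xy 0.0048 -0.0813 az y -1.08 tilt [ 0.0129 -0.0018] F [ 0.81  0.43 -0.06] M [-0.016 -0.057 -0.013] w 0.0854 j6 -0.327 tau6 -0.01
units xyz [-0.214 -0.138  1.247]
turn units 0.13
```

View pics/w1.png

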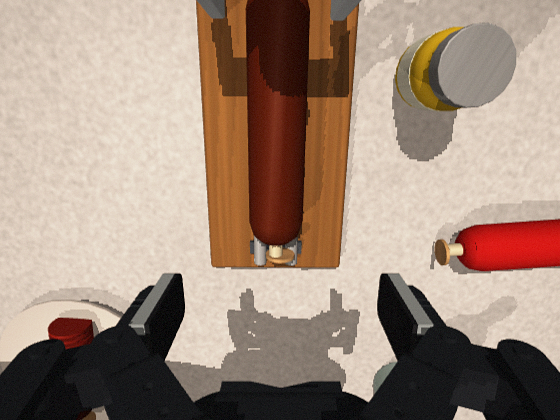

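The wrist view shows the salami centred between the fingers (columns 278 vs 281), with its tail end at (276,243). I'll check that point numerically.

```bash
cat >> h.py <<'E'
def wcam(f,s):
    T=np.eye(4); T[:3,:3]=Ro.from_rotvec(s["tool_rot"]).as_matrix(); T[:3,3]=s["eef_pos"]
    return dict(f,cam_to_world=T@np.array(f["tool_from_camera"]))
def hxy(p): d=p[:2]-C; return (d@EX).round(4),(d@EY).round(4)
E
python3 -c "
from h import *
from bench import grab_frame,telemetry
s=telemetry.read_state(); f=wcam(grab_frame('wrist'),s)
for u,v,z in [(276,243,.049),(211,268,.018),(340,267,.018),(248,100,.049),(310,100,.049)]: print(u,v,hxy(onz(f,u,v,z)))
st(hy=-0.09,z=0.13,az=-1.87)
"
```

```text
276 243 (np.float64(0.0024), np.float64(-0.1225))
211 268 (np.float64(-0.0627), np.float64(-0.1644))
340 267 (np.float64(0.0675), np.float64(-0.1622))
248 100 (np.float64(-0.0204), np.float64(-0.0025))
310 100 (np.float64(0.0275), np.float64(-0.0018))
t 3.48 p [ 0.5234 -0.0793  0.1803] holder xy 0.0045 -0.0808 az y -1.04 tilt [ 0.0133 -0.0018] F [-0.29  0.25 -0.05] M [0.012 0.069 0.001] w 0.0849 j6 -0.327 tau6 0.004
units xyz [-0.226 -0.133  1.256]
turn units 0.14
```

```bash
python3 -m pendant '[[1,-0.2,-0.1,0.4,0.1],[1,0,0,0.5,0],[1,0,0,0.5,0],[1,0,0,0.5,0],[1,0,0,0.4,0],[1,0,0,0.3,0],[1,0,0,0,0]]'
python3 -c "
from h import *
st(hy=-0.09,z=0.028,az=-1.87)
"
```

```text
clock: 4.07
eef_pos: [0.5277, -0.0822, 0.0856]
tool_rot: [2.219, 2.181, 0.029]
contact_force: [-0.4, -0.1, -0.0]
gripper_width: 0.0852
t 4.07 p [ 0.5277 -0.0822  0.0856] holder xy 0.009 -0.0836 az y -0.97 tilt [ 0.0347 -0.0086] F [-0.39 -0.12 -0.01] M [-0.025  0.069  0.003] w 0.0852 j6 -0.332 tau6 -0.001
units xyz [-0.146 -0.277  1.433]
turn units 0.15
```

```bash
python3 -m pendant '[[1,-0.05,-0.1,0.15,0],[1,-0.05,-0.1,0.15,0.1],[1,0,-0.05,0.15,0],[1,0,0,0,0]]'
python3 -c "
from h import *
st(hy=-0.09,z=0.028,az=-1.87)
"
```

```text
clock: 4.4
eef_pos: [0.5198, -0.0858, 0.0699]
tool_rot: [2.224, 2.167, 0.034]
contact_force: [0.0, -0.8, -0.5]
gripper_width: 0.0852
t 4.4 p [ 0.5198 -0.0858  0.0699] holder xy 0.0012 -0.0874 az y -1.47 tilt [ 0.0408 -0.0107] F [ 0.04 -0.82 -0.47] M [0.017 0.013 0.037] w 0.0852 j6 -0.336 tau6 -0.005
units xyz [-0.054 -0.073  1.046]
turn units 0.07
```

```bash
python3 -m pendant '[[1,-0.02,-0.06,0.5,0],[1,-0.02,-0.06,0.4,0],[1,0,0,0,0]]'
python3 -c "
from h import *
st(hy=-0.09,z=0.028,az=-1.87)
"
```

```text
clock: 4.65
eef_pos: [0.5187, -0.0889, 0.0358]
tool_rot: [2.22, 2.162, 0.038]
contact_force: [-1.1, 0.1, 0.5]
gripper_width: 0.0856
t 4.65 p [ 0.5187 -0.0889  0.0358] holder xy 0.0002 -0.0906 az y -1.5 tilt [ 0.0474 -0.0131] F [-1.15  0.12  0.5 ] M [ 0.033  0.016 -0.016] w 0.0856 j6 -0.343 tau6 -0.014
units xyz [ 0.016 -0.013  0.194]
turn units 0.06
```

```bash
python3 -m pendant '[[1,0,0,0.13,0],[0.3,0,0,0,0],[0.3,0,0,0,0],[0.2,0,0,0,0],[-0.1,0,0,0,0],[-0.1,0,0,0,0],[-0.1,0,0,0,0],[-0.1,0,0,0,0],[-0.1,0,0,0,0],[-0.1,0,0,0,0]]'
python3 -c "
from h import *
st(hy=-0.09,z=0.028,az=-1.87)
"
```

```text
clock: 5.48
eef_pos: [0.5216, -0.09, 0.0343]
tool_rot: [2.216, 2.158, 0.042]
contact_force: [-1.0, -0.1, -1.4]
gripper_width: 0.0445
t 5.48 p [ 0.5216 -0.09    0.0343] holder xy 0.0031 -0.0915 az y -1.51 tilt [ 0.0533 -0.0155] F [-0.97 -0.08 -1.4 ] M [-0.072 -0.054 -0.038] w 0.0445 j6 -0.342 tau6 -0.046
units xyz [ 0.041 -0.086  0.151]
turn units 0.06
```

Gripped (opening 44.5 mm on the 46 mm salami). Next I'll slide it along tool +x in small steps.

```bash
python3 -m pendant '[[-0.1,0.1,0,0,0],[-0.1,0.15,0,0,0],[-0.1,0.15,0,0,0],[-0.1,0.15,0,0,0],[-0.1,0,0,0,0]]'
python3 -c "
from h import *
st(hy=-0.06,z=0.034,az=-1.87)
from bench import grab_frame
f=grab_frame('scene'); cv2.imwrite('pics/s2.png',cv2.resize(f['img'][180:320,200:380,::-1],None,fx=4,fy=4,interpolation=cv2.INTER_CUBIC))
"
```

```text
clock: 5.9
eef_pos: [0.5223, -0.0664, 0.0339]
tool_rot: [2.216, 2.157, 0.042]
contact_force: [0.2, 0.5, -0.8]
gripper_width: 0.0442
t 5.9 p [ 0.5223 -0.0664  0.0339] holder xy 0.003 -0.068 az y -1.55 tilt [ 0.0534 -0.0162] F [ 0.22  0.54 -0.75] M [-0.011  0.007 -0.105] w 0.0442 j6 -0.294 tau6 -0.012
units xyz [ 0.199 -0.074 -0.009]
turn units 0.05
```

View pics/s2.png

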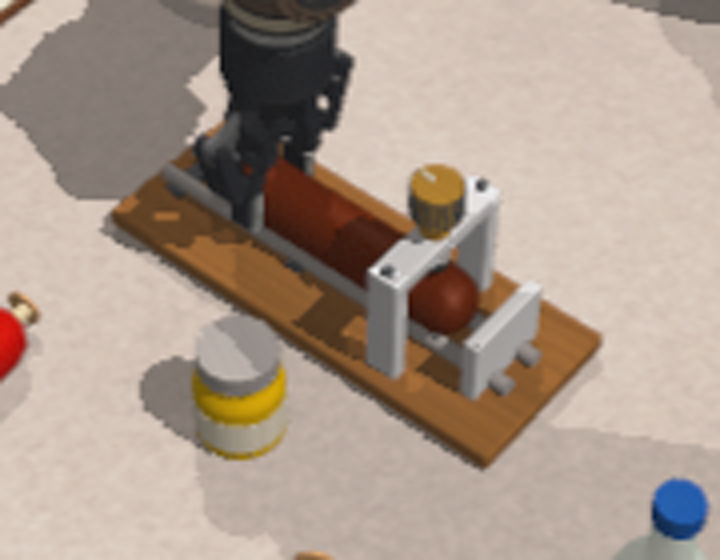

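The salami moves with the gripper, and its nose is now past the bridge and nearing the stop, with roughly 15 mm to go.

```bash
python3 -m pendant '[[-0.1,0.08,0,0,0],[-0.1,0.08,0,0,0],[-0.1,0.05,0,0,0]]'
python3 -c "
from h import *
st(hy=-0.05,z=0.034)"
python3 -m pendant '[[-0.1,0.04,0,0,0]]'
python3 -c "
from h import *
st()"
python3 -m pendant '[[-0.1,0.03,0,0,0]]'
python3 -c "
from h import *
st()
from bench import grab_frame
f=grab_frame('scene'); cv2.imwrite('pics/s3.png',cv2.resize(f['img'][225:295,270:360,::-1],None,fx=8,fy=8,interpolation=cv2.INTER_CUBIC))
"
```

```text
clock: 6.2
eef_pos: [0.5227, -0.0575, 0.0339]
tool_rot: [2.216, 2.157, 0.042]
contact_force: [-0.1, -0.3, -1.4]
gripper_width: 0.0441
t 6.2 p [ 0.5227 -0.0575  0.0339] holder xy 0.0031 -0.0591 az y -1.53 tilt [ 0.0535 -0.0164] F [-0.08 -0.3  -1.45] M [-0.13   0.042 -0.048] w 0.0441 j6 -0.276 tau6 -0.047
units xyz [ 0.227 -0.076 -0.01 ]
clock: 6.28
eef_pos: [0.5227, -0.0557, 0.0339]
tool_rot: [2.216, 2.157, 0.042]
contact_force: [-0.3, -1.3, -0.6]
gripper_width: 0.0446
t 6.28 p [ 0.5227 -0.0557  0.0339] holder xy 0.0031 -0.0572 az y -1.52 tilt [ 0.0536 -0.0165] F [-0.25 -1.3  -0.63] M [-0.091 -0.001 -0.058] w 0.0446 j6 -0.272 tau6 -0.041
clock: 6.37
eef_pos: [0.5228, -0.0544, 0.0339]
tool_rot: [2.216, 2.157, 0.041]
contact_force: [-0.6, -0.6, -1.5]
gripper_width: 0.0444
t 6.37 p [ 0.5228 -0.0544  0.0339] holder xy 0.0031 -0.0559 az y -1.51 tilt [ 0.0535 -0.0166] F [-0.59 -0.59 -1.47] M [-0.153  0.02  -0.082] w 0.0444 j6 -0.27 tau6 -0.035
```

View pics/s3.png

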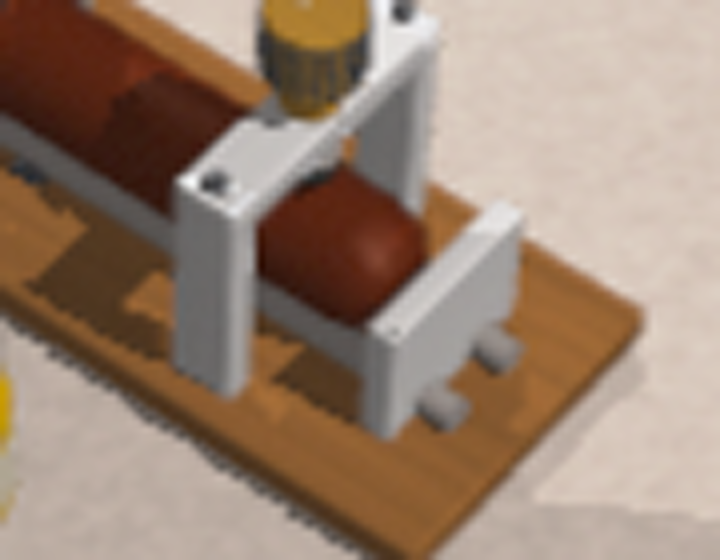

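The nose is nearly at the plate, still with no contact force. I'll go on in 1 mm rows, watching the force along −y.

```bash
python3 -m pendant '[[-0.1,0.03,0,0,0],[-0.1,0.03,0,0,0]]'
python3 -m pendant '[[-0.1,0.03,0,0,0]]'
python3 -m pendant '[[-0.1,0.03,0,0,0]]'

```

```text
clock: 6.58
eef_pos: [0.5228, -0.0518, 0.0338]
tool_rot: [2.216, 2.157, 0.041]
contact_force: [-0.1, -1.3, -1.0]
gripper_width: 0.0441
clock: 6.67
eef_pos: [0.5229, -0.0506, 0.0339]
tool_rot: [2.216, 2.157, 0.041]
contact_force: [0.8, -1.1, -0.7]
gripper_width: 0.0442
clock: 6.75
eef_pos: [0.5229, -0.0494, 0.0338]
tool_rot: [2.216, 2.156, 0.041]
contact_force: [0.3, -0.9, -0.2]
gripper_width: 0.0444
```

```bash
python3 -m pendant '[[-0.1,0.025,0,0,0]]'
python3 -m pendant '[[-0.1,0.025,0,0,0]]'
python3 -m pendant '[[-0.1,0.025,0,0,0]]'

```

```text
clock: 6.83
eef_pos: [0.5229, -0.0484, 0.0338]
tool_rot: [2.216, 2.156, 0.041]
contact_force: [0.2, -2.3, -1.3]
gripper_width: 0.0443
clock: 6.92
eef_pos: [0.5231, -0.0478, 0.0339]
tool_rot: [2.214, 2.156, 0.04]
contact_force: [-0.2, -6.6, -2.1]
gripper_width: 0.0443
clock: 7.0
eef_pos: [0.5233, -0.0478, 0.034]
tool_rot: [2.212, 2.156, 0.038]
contact_force: [-0.5, -6.8, -1.4]
gripper_width: 0.0443
```

The force rose to 6.7 N and motion stopped after 42 mm of travel, so the salami is home. I'll hold briefly, release, and back off upward.

```bash
python3 -m pendant '[[-0.1,0.01,0,0,0],[-0.1,0.01,0,0,0],[-0.1,0,0,0,0],[-0.1,0,0,0,0]]'
python3 -m pendant '[[0.4,0,0,0,0],[0.7,0,0,0,0],[1,0,0,0,0],[1,0,0,0,0],[1,0,0,0,0],[1,0,0,0,0]]'
python3 -c "
from h import *
st(hy=-0.05,z=0.034)
from bench import grab_frame
f=grab_frame('scene'); cv2.imwrite('pics/s4.png',cv2.resize(f['img'][225:295,270:360,::-1],None,fx=8,fy=8,interpolation=cv2.INTER_CUBIC))
"
```

```text
clock: 7.33
eef_pos: [0.5233, -0.0479, 0.0341]
tool_rot: [2.211, 2.156, 0.036]
contact_force: [-0.8, -2.4, -1.4]
gripper_width: 0.0444
clock: 7.83
eef_pos: [0.5237, -0.0459, 0.0346]
tool_rot: [2.213, 2.156, 0.041]
contact_force: [-0.4, -0.1, 0.5]
gripper_width: 0.0853
t 7.83 p [ 0.5237 -0.0459  0.0346] holder xy 0.0038 -0.0474 az y -1.47 tilt [ 0.0547 -0.0186] F [-0.42 -0.12  0.5 ] M [-0.015  0.05  -0.019] w 0.0853 j6 -0.25 tau6 0.0
units xyz [-0.065 -0.095  0.012]
```

View pics/s4.png

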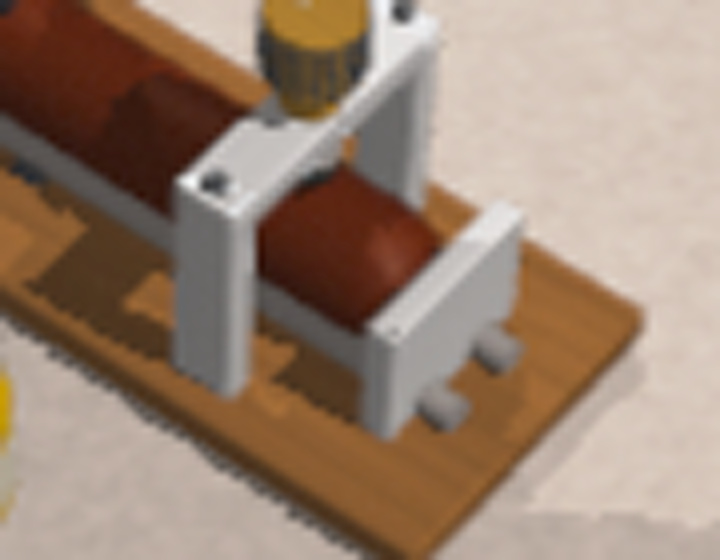

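The nose is up against the stop plate. Now I'll rise and check the tool tilt.

```bash
python3 -m pendant '[[1,-0.05,-0.05,-0.3,0],[1,0,0,-0.6,0],[1,0,0,-1,0],[1,0,0,-1,0],[1,0,0,-1,0],[1,0,0,-0.7,0],[1,0,0,0,0]]'
python3 -c "
from h import *
st(hy=0.07,z=0.19)
"
```

```text
clock: 8.47
eef_pos: [0.5085, -0.0433, 0.2227]
tool_rot: [2.22, 2.163, 0.034]
contact_force: [0.1, -0.4, 0.7]
gripper_width: 0.0855
t 8.47 p [ 0.5085 -0.0433  0.2227] holder xy -0.0116 -0.0453 az y -1.49 tilt [ 0.0449 -0.0148] F [ 0.12 -0.42  0.68] M [-0.031 -0.003  0.028] w 0.0855 j6 -0.256 tau6 -0.0
units xyz [2.892 0.271 0.792]
```

```bash
python3 -m pendant '[[1,0,0,0,0],[1,0,0,0,0],[1,0,0,0,0],[1,0,0,0,0],[1,0,0,0,0],[1,0,0,0,0]]' >/dev/null
python3 -c "
from h import *
st()
"
python3 -m pendant '[[1,1,0,0,0],[1,1,0,0,0],[1,0.4,0,0,0],[1,0,0,0,0]]' >/dev/null
python3 -c "
from h import *
st(hy=0.07,z=0.19)
"

```

```text
t 8.97 p [ 0.5067 -0.0427  0.2188] holder xy -0.0134 -0.0448 az y -1.5 tilt [ 0.0397 -0.013 ] F [ 0.46 -0.18  0.  ] M [ 0.066  0.032 -0.037] w 0.0849 j6 -0.256 tau6 -0.0
t 9.3 p [0.508  0.0539 0.2127] holder xy -0.0152 0.0518 az y -1.95 tilt [ 0.0316 -0.0127] F [ 0.97 -0.09  0.33] M [0.015 0.029 0.019] w 0.0857 j6 -0.05 tau6 0.142
units xyz [0.462 0.361 0.575]
```

```bash
python3 -m pendant '[[1,0,0,0,-1],[1,0,0,0,-1],[1,0,0,0,-1],[1,0,0,0,-1],[1,0,0,0,-1],[1,0,0,0,-1],[1,0,0,0,-1],[1,0,0,0,-1],[1,0,0,0,-1],[1,0,0,0,-1],[1,0,0,0,-1],[1,0,0,0,-1],[1,0,0,0,-1],[1,0,0,0,-1],[1,0,0,0,-1],[1,0,0,0,-1],[1,0,0,0,-1],[1,0,0,0,-1],[1,0,0,0,-1],[1,0,0,0,0]]' >/dev/null
python3 -c "
from h import *
st(hy=0.07,z=0.19)
"

```

```text
t 10.97 p [0.5007 0.0413 0.1947] holder xy -0.0221 0.039 az y 117.63 tilt [-0.0025 -0.017 ] F [-0.61  0.22 -0.2 ] M [-0.017 -0.024 -0.001] w 0.0855 j6 -2.157 tau6 -0.443
units xyz [-0.863  0.405  0.103]
```

Tilt is now down to about 1°. J6 is at −2.16, leaving 5 rad of clockwise travel. I'll move over the knob.

```bash
python3 -m pendant '[[1,-0.45,0.2,0,0],[1,-0.4,0.2,0,0],[1,0,0,0,0]]' >/dev/null
python3 -c "
from h import *
st(hy=0.07,z=0.118)
from bench import grab_frame
f=grab_frame('wrist'); cv2.imwrite('pics/w5.png',f['img'][:,:,::-1])
"

```

```text
t 11.22 p [0.5233 0.0694 0.1922] holder xy -0.0004 0.0678 az y 116.95 tilt [-0.0058 -0.0178] F [-0.49 -0.57 -0.36] M [ 0.025  0.023 -0.002] w 0.0853 j6 -2.085 tau6 0.09
units xyz [-0.06   0.067  1.855]
```

View pics/w5.png

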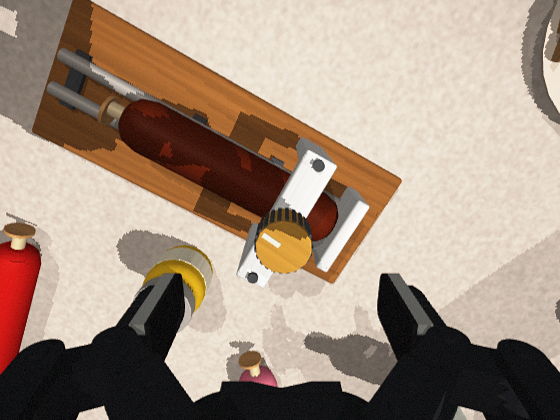

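The wrist view shows the knob's top at about (283,247), the mark at (271,241), and the nose at (335,212) close against the stop.

```bash
python3 -c "
from h import *
from bench import grab_frame,telemetry
s=telemetry.read_state(); f=wcam(grab_frame('wrist'),s); im=f['img']
hsv=cv2.cvtColor(im,cv2.COLOR_RGB2HSV)
m=((hsv[:,:,0]>13)&(hsv[:,:,0]<26)&(hsv[:,:,1]>110)&(hsv[:,:,2]>150)).astype(np.uint8); k=np.zeros_like(m);k[210:280,250:320]=1;m*=k
m=cv2.morphologyEx(m,cv2.MORPH_CLOSE,np.ones((7,7)));m=cv2.morphologyEx(m,cv2.MORPH_OPEN,np.ones((9,9)))
c=max(cv2.findContours(m,0,2)[0],key=cv2.contourArea); e=cv2.fitEllipse(c); print(e)
p=onz(f,*e[0],.152); print('knob',p,hxy(p), 'diam', np.linalg.norm(onz(f,e[0][0]-e[1][1]/2,e[0][1],.152)-onz(f,e[0][0]+e[1][1]/2,e[0][1],.152)))
R=Ro.from_rotvec(s['tool_rot']).as_matrix(); 
print('tool frame', R.T@(p-s['eef_pos']))
t=np.array([p[0],p[1],.118]); print('units',R.T@(t-s['eef_pos'])/.04)
st(hy=.07,z=.118)
"

```

```text
((283.7293701171875, 252.7215118408203), (40.73801803588867, 62.26354217529297), 102.08802795410156)
knob [0.52824958 0.07314097 0.152     ] (np.float64(0.0044), np.float64(0.0717)) diam 0.037148466488752065
tool frame [-0.00770207  0.00193166  0.03984993]
units [-0.20507402  0.05962805  1.84608042]
t 11.32 p [0.5222 0.0684 0.192 ] holder xy -0.0015 0.0667 az y 117.01 tilt [-0.0072 -0.0187] F [ 0.29 -0.11  0.96] M [ 0.008 -0.044 -0.019] w 0.0854 j6 -2.088 tau6 0.03
units xyz [-0.1    0.078  1.848]
```

```bash
python3 -c "
from h import *
from bench import grab_frame,telemetry
s=telemetry.read_state(); f=wcam(grab_frame('wrist'),s); im=f['img']
c=im[195:295,230:340,::-1].copy(); cv2.imwrite('pics/w6.png',cv2.resize(c,None,fx=6,fy=6,interpolation=cv2.INTER_CUBIC))
for p in [(.5242,.0715),(.5255,.0725),(.528,.073)]:
  pts=[proj(f,[p[0]+.017*np.cos(a),p[1]+.017*np.sin(a),.152]) for a in np.linspace(0,6.28,30)]
  print(p,np.array(pts).min(0).round(1),np.array(pts).max(0).round(1))
"

```

```text
(0.5242, 0.0715) [256.  219.7] [313.2 272.4]
(0.5255, 0.0725) [256.5 222.3] [313.6 274.8]
(0.528, 0.073) [255.5 226.3] [312.3 278.4]
```

View pics/w6.png

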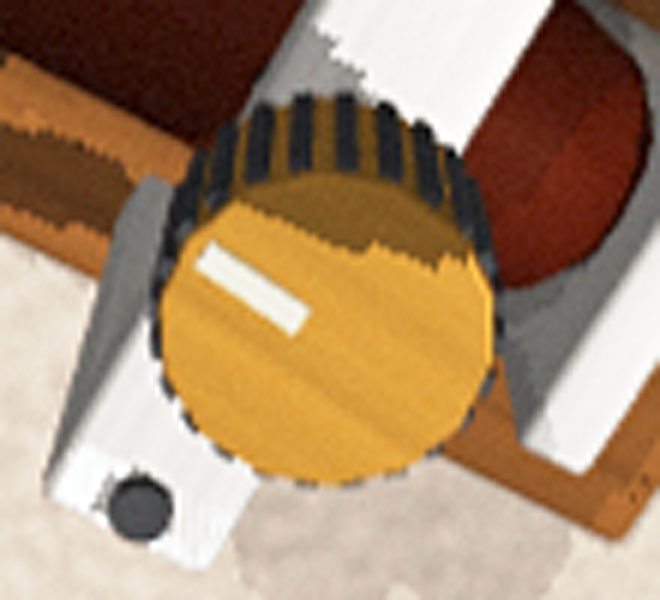

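The knob's top face spans columns 256.7–312.8 and rows 223–276, which puts it at about (0.526, 0.0727). That is within 2 mm of the top-camera value. Descending.

```bash
cat >> h.py <<'E'
def go(x,y,z):
    from bench import telemetry
    s=telemetry.read_state(); R=Ro.from_rotvec(s["tool_rot"]).as_matrix(); print("units",(R.T@(np.array([x,y,z])-s["eef_pos"])/.04).round(3)); st()
E
python3 -m pendant '[[1,-0.12,0.05,0.3,0],[1,0,0,0.4,0],[1,0,0,0.3,0],[1,0,0,0,0]]' >/dev/null
python3 -c "
from h import *
go(.526,.0725,.118)"
```

```text
units [-0.068  0.061  0.787]
t 11.7 p [0.5248 0.0697 0.1495] holder xy 0.0011 0.0682 az y 116.7 tilt [-0.0053 -0.0193] F [-0.29  0.12 -0.68] M [-0.058  0.042 -0.059] w 0.0858 j6 -2.077 tau6 -0.002
```

```bash

python3 -m pendant '[[1,-0.07,0.07,0.3,0],[1,0,0,0.3,0],[1,0,0,0.15,0],[1,0,0,0,0]]' >/dev/null
python3 -c "
from h import *
go(.526,.0725,.118)"
```

```text
units [-0.017 -0.012 -0.059]
t 12.03 p [0.5252 0.0726 0.1156] holder xy 0.0013 0.071 az y 116.57 tilt [-0.0068 -0.0193] F [ 0.03  0.73 -0.03] M [ 0.018 -0.013 -0.04 ] w 0.0852 j6 -2.067 tau6 0.002
```

```bash

python3 -m pendant '[[1,-0.02,-0.01,-0.07,0],[0.3,0,0,-0.01,0],[0,0,0,-0.01,0],[-0.6,0,0,0,0],[-0.6,0,0,0,0],[-0.6,0,0,0,0],[-0.6,0,0,0,0],[-0.6,0,0,0,0],[-0.6,0,0,0,0],[-0.6,0,0,0,0],[-0.6,0,0,0,0]]' 
python3 -c "
from h import *
go(.526,.0725,.118)
from bench import grab_frame
f=grab_frame('wrist'); cv2.imwrite('pics/w7.png',f['img'][:,:,::-1])
"
```

```text
clock: 12.95
eef_pos: [0.5274, 0.0723, 0.1212]
tool_rot: [0.72, -3.05, 0.029]
contact_force: [0.5, -0.8, -0.6]
gripper_width: 0.0326
units [0.029 0.022 0.079]
t 12.95 p [0.5274 0.0723 0.1212] holder xy 0.0036 0.0708 az y 116.56 tilt [-0.0035 -0.0197] F [ 0.49 -0.79 -0.63] M [ 0.049 -0.005  0.07 ] w 0.0326 j6 -2.067 tau6 0.023
```

View pics/w7.png

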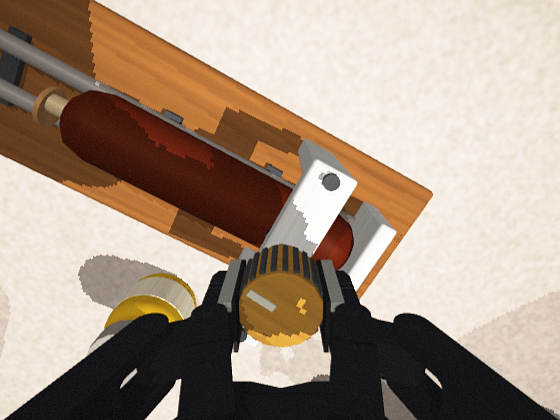

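The knob is gripped and centred between the pads: knob at (281,305), pads at columns 238 and 326. I'll start turning and watch Mz.

```bash

python3 -m pendant '[[-0.6,0,0,0,0.5],[-0.6,0,0,0,0.5],[-0.6,0,0,0,0.5],[-0.6,0,0,0,0.5]]' >/dev/null
python3 -c "
from h import *
st()
"
python3 -m pendant '[[-0.6,0,0,0,0.5]]' >/dev/null
python3 -c "
from h import *
st()
"
python3 -m pendant '[[-0.6,0,0,0,0.5]]' >/dev/null
python3 -c "
from h import *
st()
"
```

```text
t 13.33 p [0.5275 0.0719 0.1211] holder xy 0.0037 0.0705 az y 104.23 tilt [-0.0035 -0.0209] F [ 0.44 -1.55 -0.56] M [0.07  0.009 0.183] w 0.0326 j6 -1.852 tau6 -0.191
t 13.42 p [0.5275 0.0719 0.1212] holder xy 0.0037 0.0704 az y 101.11 tilt [-0.0036 -0.0212] F [ 0.23 -1.11  0.03] M [0.088 0.085 0.131] w 0.0325 j6 -1.797 tau6 -0.19
t 13.5 p [0.5275 0.0718 0.1211] holder xy 0.0037 0.0703 az y 97.98 tilt [-0.0036 -0.0213] F [ 0.06 -1.27  0.54] M [0.05  0.07  0.137] w 0.0326 j6 -1.743 tau6 -0.189
```

`tau6` is steady and clean at −0.19, so it makes a good torque gauge. By the given numbers, 25 N should bring it to about −0.265.

```bash

python3 -m pendant '[[-0.6,0,0,0,0.5],[-0.6,0,0,0,0.5],[-0.6,0,0,0,0.5],[-0.6,0,0,0,0.5]]' >/dev/null
python3 -c "
from h import *
st()
"
python3 -m pendant '[[-0.6,0,0,0,0.5],[-0.6,0,0,0,0.5],[-0.6,0,0,0,0.5],[-0.6,0,0,0,0.5]]' >/dev/null
python3 -c "
from h import *
st()
"
python3 -m pendant '[[-0.6,0,0,0,0.5],[-0.6,0,0,0,0.5],[-0.6,0,0,0,0.5],[-0.6,0,0,0,0.5]]' >/dev/null
python3 -c "
from h import *
st()
from bench import grab_frame
f=grab_frame('wrist'); cv2.imwrite('pics/w8.png',f['img'][:,:,::-1])
"
```

```text
t 13.83 p [0.5276 0.0714 0.1212] holder xy 0.0038 0.07 az y 85.49 tilt [-0.0041 -0.0218] F [ 0.44 -1.62 -1.03] M [0.14  0.035 0.105] w 0.0325 j6 -1.525 tau6 -0.189
t 14.17 p [0.5275 0.0711 0.1212] holder xy 0.0037 0.0697 az y 72.97 tilt [-0.0049 -0.022 ] F [ 1.15 -1.78 -0.88] M [0.165 0.025 0.084] w 0.0323 j6 -1.307 tau6 -0.189
t 14.5 p [0.5273 0.0708 0.1212] holder xy 0.0035 0.0694 az y 60.43 tilt [-0.0058 -0.0218] F [ 0.29 -1.81  0.26] M [0.15  0.048 0.137] w 0.0325 j6 -1.089 tau6 -0.19
```

View pics/w8.png

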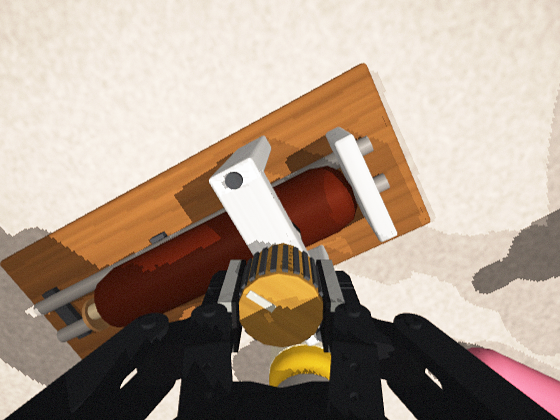

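The mark is still at (260,300) in the tool view, so the knob turns with the gripper without slipping: 0.98 rad so far. The nose still touches the stop at (350,195). I'll go on in shorter bursts.

```bash

cat > q.py <<'E'
from bench import telemetry
from scipy.spatial.transform import Rotation as Ro
import numpy as np
s=telemetry.read_state();R=Ro.from_rotvec(s["tool_rot"]).as_matrix()
print("turned rad",np.radians(116.56-np.degrees(np.arctan2(R[1,1],R[0,1]))).round(3),"tau6",s["tau"][5].round(4),"Mz",s["moment"][2].round(3),"F",s["contact_force"].round(1),"j6",s["joint_pos"][5].round(3),"p",s["eef_pos"].round(4))
E
python3 -m pendant '[[-0.6,0,0,0,0.5],[-0.6,0,0,0,0.5],[-0.6,0,0,0,0.5]]' >/dev/null; python3 q.py
python3 -m pendant '[[-0.6,0,0,0,0.5],[-0.6,0,0,0,0.5]]' >/dev/null; python3 q.py
python3 -m pendant '[[-0.6,0,0,0,0.5],[-0.6,0,0,0,0.5]]' >/dev/null; python3 q.py
```

```text
turned rad 1.141 tau6 -0.1867 Mz 0.201 F [-0.1 -2.5  0.2] j6 -0.928 p [0.5272 0.0706 0.1212]
turned rad 1.248 tau6 -0.1825 Mz 0.142 F [-1.3 -1.6 -0.4] j6 -0.821 p [0.527  0.0704 0.1212]
turned rad 1.355 tau6 -0.1825 Mz 0.144 F [-0.3 -1.8 -0.3] j6 -0.714 p [0.5269 0.0703 0.1212]
```

```bash

python3 -m pendant '[[-0.6,0,0,0,0.5],[-0.6,0,0,0,0.5]]' >/dev/null; python3 q.py
python3 -m pendant '[[-0.6,0,0,0,0.5],[-0.6,0,0,0,0.5]]' >/dev/null; python3 q.py
python3 -m pendant '[[-0.6,0,0,0,0.5],[-0.6,0,0,0,0.5]]' >/dev/null; python3 q.py
```

```text
turned rad 1.462 tau6 -0.1824 Mz 0.153 F [ 0.3 -1.8 -0.5] j6 -0.608 p [0.5268 0.0702 0.1212]
turned rad 1.569 tau6 -0.1824 Mz 0.103 F [ 0.6 -1.6 -0.1] j6 -0.501 p [0.5266 0.0701 0.1212]
turned rad 1.675 tau6 -0.1823 Mz 0.163 F [ 0.5 -1.7 -0.6] j6 -0.394 p [0.5264 0.0701 0.1212]
```

```bash

python3 -m pendant '[[-0.6,0,0,0,0.5],[-0.6,0,0,0,0.5]]' >/dev/null; python3 q.py
python3 -m pendant '[[-0.6,0,0,0,0.5],[-0.6,0,0,0,0.5]]' >/dev/null; python3 q.py
```

```text
turned rad 1.782 tau6 -0.1821 Mz 0.157 F [-1.3 -1.8 -0.2] j6 -0.288 p [0.5263 0.07   0.1212]
turned rad 1.889 tau6 -0.1818 Mz 0.169 F [-0.2 -1.  -0.4] j6 -0.181 p [0.5261 0.07   0.1212]
```

```bash
python3 -c "
from h import *
from bench import grab_frame
f=grab_frame('scene'); cv2.imwrite('pics/s9.png',cv2.resize(f['img'][215:295,270:360,::-1],None,fx=7,fy=7,interpolation=cv2.INTER_CUBIC))"
```

```text
(no output)
```

View pics/s9.png

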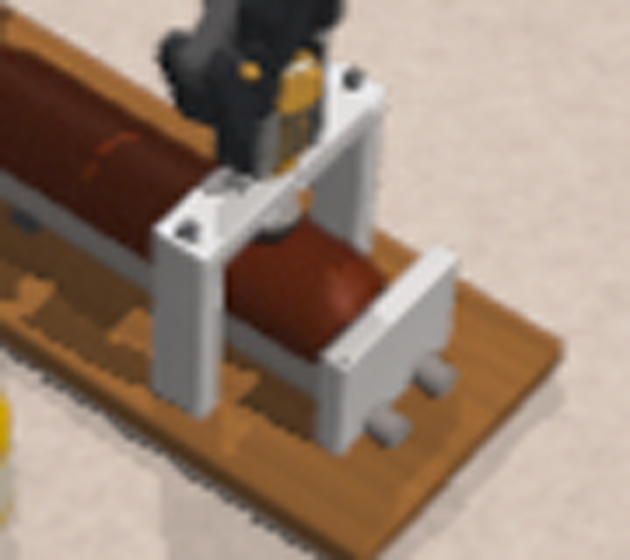

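The foot now shows below the bridge at crop (275,225), close to the salami. The nose is still against the stop.

```bash

python3 -m pendant '[[-0.6,0,0,0,0.5],[-0.6,0,0,0,0.5]]' >/dev/null; python3 q.py
python3 -m pendant '[[-0.6,0,0,0,0.5],[-0.6,0,0,0,0.5]]' >/dev/null; python3 q.py

```

```text
turned rad 1.995 tau6 -0.1668 Mz 0.155 F [-0.6 -1.7 -0.6] j6 -0.075 p [0.5259 0.07   0.1212]
turned rad 2.101 tau6 -0.1756 Mz 0.18 F [-0.3 -2.5 -0.6] j6 0.029 p [0.5257 0.07   0.1212]
```

```bash

python3 -m pendant '[[-0.6,0,0,0,0.5]]' >/dev/null; python3 q.py
python3 -m pendant '[[-0.6,0,0,0,0.5]]' >/dev/null; python3 q.py

```

```text
turned rad 2.153 tau6 -0.1755 Mz 0.144 F [-0.8 -1.8 -0.7] j6 0.082 p [0.5256 0.07   0.1212]
turned rad 2.206 tau6 -0.1752 Mz 0.137 F [ 0.2 -1.3 -0.3] j6 0.134 p [0.5255 0.0701 0.1212]
```

```bash

python3 -m pendant '[[-0.6,0,0,0,0.5],[-0.6,0,0,0,0.5]]' >/dev/null; python3 q.py
python3 -m pendant '[[-0.6,0,0,0,0.5],[-0.6,0,0,0,0.5]]' >/dev/null; python3 q.py

```

```text
turned rad 2.311 tau6 -0.1749 Mz 0.115 F [-1.1 -0.9 -0.6] j6 0.239 p [0.5254 0.0701 0.1212]
turned rad 2.417 tau6 -0.1747 Mz 0.122 F [-0.3 -1.2 -0.5] j6 0.344 p [0.5252 0.0702 0.1212]
```

```bash

python3 -m pendant '[[-0.6,0,0,0,0.5],[-0.6,0,0,0,0.5]]' >/dev/null; python3 q.py
python3 -m pendant '[[-0.6,0,0,0,0.5],[-0.6,0,0,0,0.5]]' >/dev/null; python3 q.py

```

```text
turned rad 2.522 tau6 -0.1744 Mz 0.116 F [-0.3 -1.3 -0. ] j6 0.449 p [0.525  0.0703 0.1212]
turned rad 2.628 tau6 -0.1743 Mz 0.081 F [ 0.4 -1.2 -0.2] j6 0.554 p [0.5249 0.0704 0.1212]
```

```bash
python3 -c "
from h import *
from bench import grab_frame
f=grab_frame('wrist'); a=f['img'][200:380,180:380,::-1]
f=grab_frame('scene'); b=f['img'][215:295,270:360,::-1]
cv2.imwrite('pics/c10.png',np.hstack([cv2.resize(a,(444,400)),cv2.resize(b,(450,400),interpolation=cv2.INTER_CUBIC)])[:, :794])"
```

```text
(no output)
```

View pics/c10.png

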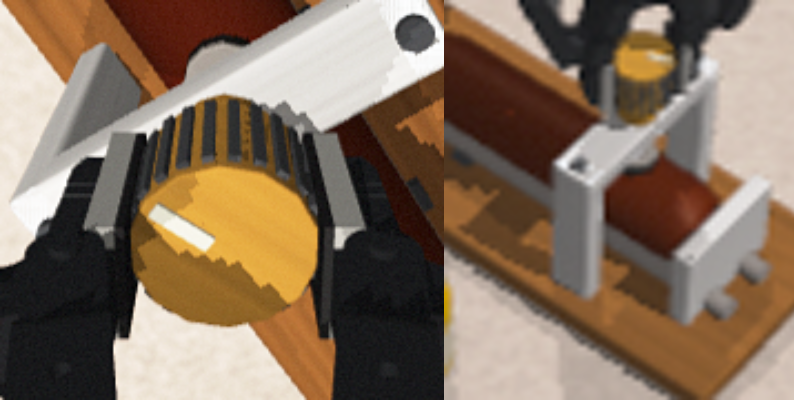

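The mark is still fixed relative to the pads, so there is no slip. The foot's black tip is visible just over the salami. I'll continue in small steps.

```bash

python3 -m pendant '[[-0.6,0,0,0,0.5]]' >/dev/null; python3 q.py
python3 -m pendant '[[-0.6,0,0,0,0.5]]' >/dev/null; python3 q.py
python3 -m pendant '[[-0.6,0,0,0,0.5]]' >/dev/null; python3 q.py

```

```text
turned rad 2.677 tau6 -0.3428 Mz 0.161 F [-1.1 -1.  -1. ] j6 0.603 p [0.5248 0.0705 0.1212]
turned rad 2.729 tau6 -0.1718 Mz 0.135 F [-0.  -2.   0.6] j6 0.654 p [0.5247 0.0705 0.1212]
turned rad 2.781 tau6 -0.1706 Mz 0.132 F [-1.3 -1.4 -0.4] j6 0.706 p [0.5247 0.0705 0.1212]
```

```bash

python3 -m pendant '[[-0.6,0,0,0,0.5]]' >/dev/null; python3 q.py
python3 -m pendant '[[-0.6,0,0,0,0.5]]' >/dev/null; python3 q.py
python3 -m pendant '[[-0.6,0,0,0,0.5]]' >/dev/null; python3 q.py

```

```text
turned rad 2.833 tau6 -0.1512 Mz 0.216 F [-0.5 -1.6 -0.2] j6 0.757 p [0.5246 0.0706 0.1212]
turned rad 2.884 tau6 -0.1358 Mz 0.193 F [-0.6 -2.   0.1] j6 0.809 p [0.5246 0.0707 0.1212]
turned rad 2.936 tau6 -0.1198 Mz 0.267 F [ 0.3 -2.  -0.8] j6 0.86 p [0.5245 0.0708 0.1212]
```

```bash

python3 -m pendant '[[-0.6,0,0,0,0.5]]' >/dev/null; python3 q.py
python3 -m pendant '[[-0.6,0,0,0,0.5]]' >/dev/null; python3 q.py

```

```text
turned rad 2.988 tau6 -0.1037 Mz 0.218 F [ 0.5 -0.8 -1.2] j6 0.912 p [0.5245 0.0708 0.1212]
turned rad 3.039 tau6 -0.0873 Mz 0.29 F [-1.2 -1.8  0.1] j6 0.963 p [0.5244 0.0709 0.1212]
```

From 2.78 rad on, `tau6` shifts 0.016 per row and Mz climbs from 0.13 to about 0.25. That matches the predicted 0.003 N·m/N at 5.2 N per row. Contact was at about 2.78 rad and I'm now 0.26 rad past it, which is about 26 N. Stopping here and letting go.

```bash

python3 -m pendant '[[-0.6,0,0,0,0],[-0.1,0,0,0,0],[0.3,0,0,0,0],[1,0,0,0,0],[1,0,0,0,0],[1,0,0,0,0],[1,0,0,0,0]]'; python3 q.py
python3 -c "
from h import *
from bench import grab_frame
f=grab_frame('wrist'); a=f['img'][130:380,150:430,::-1]
f=grab_frame('scene'); b=f['img'][215:295,270:360,::-1]
cv2.imwrite('pics/c11.png',np.hstack([cv2.resize(a,(448,400)),cv2.resize(b,(450,400),interpolation=cv2.INTER_CUBIC)])[:, :798])"
```

```text
clock: 18.53
eef_pos: [0.5249, 0.0712, 0.1218]
tool_rot: [3.002, 0.891, -0.028]
contact_force: [-0.1, -0.0, 0.1]
gripper_width: 0.0854
turned rad 3.028 tau6 0.0001 Mz 0.021 F [-0.1 -0.   0.1] j6 0.953 p [0.5249 0.0712 0.1218]
```

View pics/c11.png

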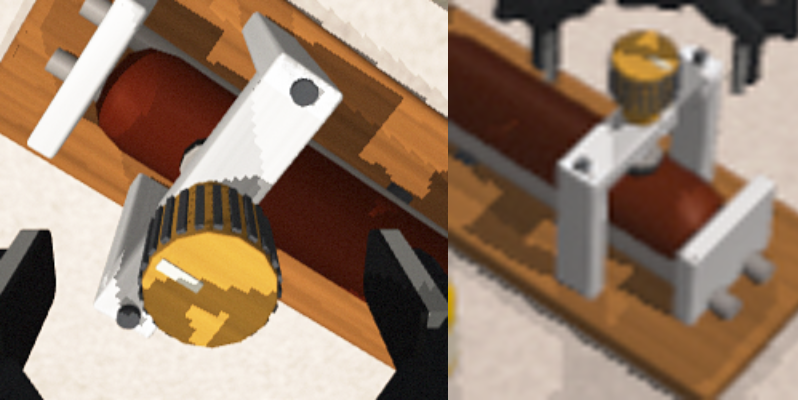

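Both pads are clear of the knob, the foot sits on the salami, and the nose is against the stop. Retreating upward.

```bash

python3 -m pendant '[[1,0,0,-0.3,0],[1,0,0,-0.6,0],[1,0,0,-0.9,0],[1,0,0,-0.9,0],[1,0,0,-0.5,0],[1,0,0,0,0],[1,0,0,0,0]]'; python3 q.py
python3 -c "
from h import *
from bench import grab_frame,telemetry
s=telemetry.read_state(); f=wcam(grab_frame('wrist'),s); a=f['img'][:,:,::-1]; cv2.imwrite('pics/w12.png',a)
g=grab_frame('scene'); cv2.imwrite('pics/s12.png',g['img'][:,:,::-1])"
```

```text
clock: 19.22
eef_pos: [0.5255, 0.0733, 0.2582]
tool_rot: [3.003, 0.892, -0.032]
contact_force: [0.6, -0.1, -1.3]
gripper_width: 0.0854
turned rad 3.028 tau6 0.0003 Mz 0.024 F [ 0.6 -0.1 -1.3] j6 0.952 p [0.5255 0.0733 0.2582]
```

View pics/w12.png

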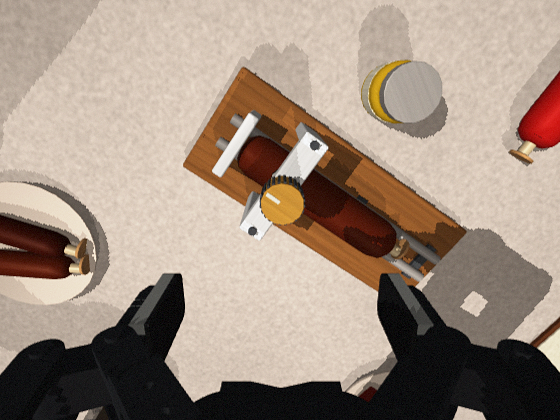

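View pics/s12.png

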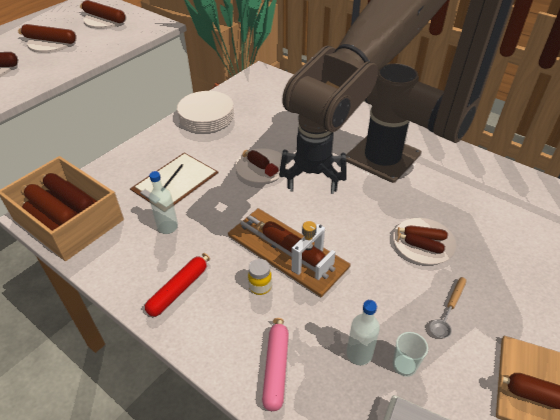

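Everything else stands where it was, and the gripper is clear of the holder. One last numeric check of the tail (about (395,248) in the wrist view) before handing in.

```bash
python3 -c "
from h import *
from bench import grab_frame,telemetry,finish_job
s=telemetry.read_state(); f=wcam(grab_frame('wrist'),s)
print('nose side',hxy(onz(f,238,151,.049)),'tail',hxy(onz(f,396,248,.049)),'stop foot mid',hxy(onz(f,240,143,.07)))
print(s['contact_force'],s['gripper_width'])
finish_job()"
```

```text
nose side (np.float64(-0.005), np.float64(0.1209)) tail (np.float64(0.0048), np.float64(-0.0873)) stop foot mid (np.float64(0.0071), np.float64(0.1234))
[ 0.53486667  0.09974058 -0.6242421 ] 0.08549342904026577
the job is handed in; nothing more can be done
```

I slid the salami home against the end stop, seated the screw's foot on it at an estimated 26 N, let go and handed the job in. No verdict came back. It was done about 19 s into the 72 s allowed.

- **Slide:** I gripped the salami behind the bridge and moved it 42 mm along the rails in small steps. It stopped at the end stop, where the highest push I read was about 7 N (limit 30 N). I then let go.
- **Thumbscrew:** I turned the knob clockwise 3.04 rad in one grasp. The white mark stayed fixed against the pads, so it did not slip. Resistance began to rise at about 2.78 rad, and I stopped 0.26 rad later. The angle past contact gives about 26 N of squeeze and the joint torque about 28 N, within the 10–45 N window.
- **Last checks:**
    - The nose measures y = 0.121 m in the holder's frame (needed above 0.1165 m), and the pictures show it against the stop.
    - The gripper is open about 10 cm above the knob, with contact force near zero.
    - The bystander items look unmoved in the scene picture.

**Disagreements and limits:**
- The last joint's torque changed by the expected amount per step during seating, but its magnitude fell where I expected it to rise. The wrist moment did rise, though noisily, from about 0.13 to 0.25 N·m.
- The final tail measurement (y = −0.087 m) makes the salami 208 mm long against the true 200 mm. That is hand-picked pixels plus camera calibration error, so read the nose position with that in mind.
- The squeeze is inferred from angle and torque, and was not measured directly.

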